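Lean the red lantern pole in the drying stand

ROBOT

A 6-joint arm with a two-finger parallel gripper is mounted at the origin on the work surface. World frame = base frame: x ahead of the robot, y to its left, z up, the work surface at z = 0. Lengths are in m, angles in rad, forces in N, time in s.
With the tool pointing down it reaches from about 0.4 to 0.925 m from the base axis. Payload 12.5 kg.
Tool frame: the origin (TCP) lies between the finger pads; the fingertips stand 25 mm ahead of it and the grasp point (between the pads) lies 6 mm ahead of it; z points along the fingers, y is the direction in which the jaws open and shut (so a half turn about z gives the same grasp; the last joint's range is limited). The gripper opens to 95 mm and grips with 3 to 60 N. Pads are 20 mm wide; open, the fingers measure 119 mm over their backs; the gripper's body (75 mm by 180 mm) begins 59 mm behind the grasp point.
Start: joints at [-1.272, 0.491, 1.559, -0, 1.092, -0.106], TCP at [0.246, -0.574, 0.24] pointing down, gripper open.
Joint ranges: [-3.1, 3.1], [-0.84, 2.19], [0.05, 2.79], [-1.13, 4.28], [0.06, 2.93], [-2.69, 2.69]. Speed limits (rad/s): [2.22, 2.22, 2.79, 3.14, 3.14, 3.14].

INTERFACE

Orientations are given as a unit quaternion [w, x, y, z].
In Python, from cell import env gives the robot as it stands. The module is installed in compiled form; this text tells all that it offers.
- The arm moves only by the shell command python3 -m pendant 'ROWS' [OPENING]. ROWS is JSON, a list of rows, each a list of 4 numbers: the shift along the tool's x, y, z as a fraction of full scale, then the turn about the tool's z as a fraction of full scale. In form: [[dx, dy, dz, spin], ...]. A call has 1 to 10 rows; each row is the pose to reach, as a shift and turn from the pose measured when the call began, along the tool's axes at that moment, turning the shorter way round; what a row does not reach only later rows make up. Full scale, the value 1, is 200 mm for a shift and 180 degrees for a turn. A row lasts 1/10 s, in which the tool goes at most 50 mm and 8.59 degrees, less where a joint would pass 70% of its speed; a pose out of reach is approached as far as the arm can. A call with a number of a shift or a turn outside -1 to 1 is refused whole. A call with a gripper value outside its range is refused whole. OPENING is the opening, from 0 (shut) to 1 (fully open), set as the call begins (- or left out, the last holds). The fingers move at their own pace and stop on an object; the grip force is fixed at half the most. Time passes only in rows, so rows that repeat a pose let the fingers close. It gives the time, the measured TCP pose, the force and the opening at its end, in the units of the state.
- env.sense(): the state, without advancing time (a new reading comes with each control period).
- env.capture(name): name is "side" or "top" or "wrist"; returns the picture (384x512x3 uint8, red, green, blue); there is no depth.
- env.get_calibration(name): a dict with "mtx" (3x3 intrinsics, pixels), "distortion" ([k1, k2, p1, p2, k3] as OpenCV has them; the pictures are not rectified), "eye" and "attitude" of the camera in the world. Camera axes: x right, y up, looking along -z (the intrinsics and any distortion apply to the point x, -y, -z); pixel columns grow to the right and rows downward; lengths in m; the calibration is good to about 2 mm. A picture is of the moment at which its call begins: read the wrist's pose just before it. get_calibration takes no time and is no camera call; for the wrist camera it gives the pose at the moment of the call.
- env.sign_off(): hands the job in, once; it reports no verdict.
Trained networks look in the newest picture that a camera, given by its name, has taken for a name from the list of things; names that differ only in an ending like _2 or _b are one class to them, and where a whole thing is asked for, a point or a joint stands for the part that bears it (a point fixed in the world has none). Each returns a list of dicts, best first, with "confidence" (0 to 1); they miss things now and then, are a little off and sometimes report something else, mostly with a low value. They report only what shows in the picture. A call takes as long as a camera call.
- env.silhouettes(target, camera): "region" (384x512 bool, what is visible of it).
- env.place_of(target, camera): "location" ([x, y, z] in m, in world coordinates, good to about 4 mm: a listed point, or the origin of a listed thing).
The state is a dict: "time_s": time; "q": joint angles; "qvel": joint speeds; "joint_torque": joint torques, N m; "position": TCP position; "tool_rot": TCP orientation; "wrist_force": force on the tool from outside, world axes, zero at the start; "moment": the same for the moment, N m; "opening": finger opening in m.
Only numpy, scipy, OpenCV 4.12 (cv2) and the standard library are available. Lean on these libraries where they do the work, as an engineer would, in place of code of your own. Each camera call takes 0.05 s, during which the arm holds its last target. There are 200 camera calls.

TASK

Put the red lantern pole into the drying stand: its black rubber foot down on the stand's plywood floor, right up against the blue stop strip, and its brass-banded head leaning back against the clear panel, straight up the panel and well between its two blue posts. Set it in gently, do not drop it, and leave it leaning there by itself; leave the yellow pole where it lies.

Things in the scene. Friction and masses are not known exactly. Their poses are not given: they have to be found in the camera images.
- red_pole: Red wooden pole, 260 mm long, square section 26 x 26 mm, about 110 g, lying flat on the table left or right of the stand. One end, towards the robot's side, is a black rubber foot 22 mm long; the other, the head, has two brass bands. Origin: middle of the foot's end face, 13 mm above the table as it lies. x runs from foot to head (balance point at x = 130 mm), z up as it lies.
- yellow_pole: The same pole in yellow, same size and axes, lying on the other side of the stand. Not to be moved.
- stand: Fixed stand 180 mm wide: plywood floor 12 mm thick, blue stop strip (20 mm thick, top at 34 mm) with its inner face at x = 0, upright clear panel 250 mm high, blue-framed, its robot-side face at x = 210 mm. Origin: on the table under the stop's inner face, mid width. x level, stop to panel, away from the robot; y along the stop; z up. A pole in place leans about 42 deg from level.

How it is judged:
By the outcome, as a careful person would: the job done as asked, in the order asked, and still so for the second after the job is handed in, with the robot touching nothing.
It also fails if it takes over 48 s, if anything falls off the work surface, if the arm or the gripper's body presses on something with over 40 N, if the wrist force passes 120 N, or if a joint passes its speed limit or range.

## Working session

There is one attempt and no reset: what is moved stays moved. The work goes in short steps, Python scripts to look and compute and a shell command to move; the robot and the scene stay as the last step left them, time stands still between calls to the robot, and variables do not carry over. Pictures are saved under pics/ and viewed, about 8 in all and at most 12, crops included, and the job is handed in when it is done.

```bash
mkdir -p pics
cat > h.py <<'E'
import numpy as np, cv2
from cell import env
from scipy.spatial.transform import Rotation as R
def rot(q): return R.from_quat([q[1],q[2],q[3],q[0]])
def Rm(a):
    a=np.array(a,float)
    return a if a.shape==(3,3) else rot(a).as_matrix()
def ray(cam,px):
    c=env.get_calibration(cam)
    p=cv2.undistortPoints(np.array(px,float).reshape(-1,1,2),np.array(c["mtx"]),np.array(c["distortion"])).reshape(-1,2)
    d=np.c_[p[:,0],-p[:,1],-np.ones(len(p))]@Rm(c["attitude"]).T
    return np.array(c["eye"]),d
def onz(cam,px,z):
    e,d=ray(cam,px); return e+d*((z-e[2])/d[:,2])[:,None]
def proj(cam,P):
    c=env.get_calibration(cam)
    v=(np.atleast_2d(P)-np.array(c["eye"]))@Rm(c["attitude"])
    v=v*[1,-1,-1]
    return cv2.projectPoints(v,np.zeros(3),np.zeros(3),np.array(c["mtx"]),np.array(c["distortion"]))[0].reshape(-1,2)
def snap(cam,name):
    im=env.capture(cam); cv2.imwrite(f"pics/{name}.png",im[:,:,::-1]); return im
E
python3 - <<'E'
from h import *
np.set_printoptions(precision=4,suppress=True)
a=snap("top","top0"); b=snap("side","side0")
cv2.imwrite("pics/both0.png",cv2.resize(np.hstack([a,b])[:,:,::-1],(800,300)))
for t in ["red_pole","yellow_pole","stand"]:
  for c in ["top","side"]:
    print(t,c,[(np.round(r["location"],4),round(r["confidence"],2)) for r in env.place_of(t,c)])
  s=env.silhouettes(t,"top")
  if s:
    m=s[0]["region"].astype(np.uint8); box=cv2.boxPoints(cv2.minAreaRect(cv2.findNonZero(m)))
    print(box, onz("top",box,0.026 if t!="stand" else 0))
print(env.sense()); print(env.get_calibration("top"))
E
```

```text
red_pole top [(array([0.3273, 0.3156, 0.0155]), 0.88)]
red_pole side [(array([0.3279, 0.3186, 0.0113]), 0.81)]
[[133.6771 136.6835]
 [144.5954 135.6644]
 [152.8155 223.7372]
 [141.8973 224.7563]] [[0.5821 0.3685 0.026 ]
 [0.5856 0.3369 0.026 ]
 [0.3318 0.3011 0.026 ]
 [0.3283 0.3321 0.026 ]]
yellow_pole top [(array([ 0.3589, -0.3646,  0.0117]), 0.95)]
yellow_pole side [(array([ 0.3596, -0.3674,  0.0118]), 0.55)]
stand top [(array([ 0.5136,  0.0089, -0.0013]), 0.65)]
stand side [(array([0.5133, 0.012 , 0.0028]), 0.91)]
[[212.5711  56.2821]
 [285.6849  50.7986]
 [294.6066 169.7545]
 [221.4928 175.238 ]] [[ 0.8382  0.1505  0.    ]
 [ 0.8583 -0.0685  0.    ]
 [ 0.4978 -0.0992  0.    ]
 [ 0.4778  0.1129  0.    ]]
{'time_s': 0.55, 'q': array([-1.2716,  0.4909,  1.5589, -0.    ,  1.0917, -0.1056]), 'qvel': array([-0.0001,  0.0011, -0.0016, -0.0012,  0.0001,  0.0003]), 'joint_torque': array([ -0.0009, -61.2138, -25.8326,   0.0692,   0.0446,  -0.    ]), 'position': array([ 0.2462, -0.5745,  0.2397]), 'tool_rot': array([ 0.0001,  0.9796,  0.201 , -0.    ]), 'wrist_force': array([-0.2518,  0.0083, -0.1865]), 'moment': array([ 0.0005, -0.0174, -0.0445]), 'opening': 0.09489994214309737}
{'mtx': array([[476.6169,   0.    , 254.3591],
       [  0.    , 476.6169, 191.0321],
       [  0.    ,   0.    ,   1.    ]]), 'distortion': array([-0.02,  0.  ,  0.  ,  0.  ,  0.  ]), 'eye': array([ 0.2741, -0.0138,  1.3691]), 'attitude': array([ 0.7129,  0.0483, -0.0337, -0.6987])}
```

View pics/top0.png

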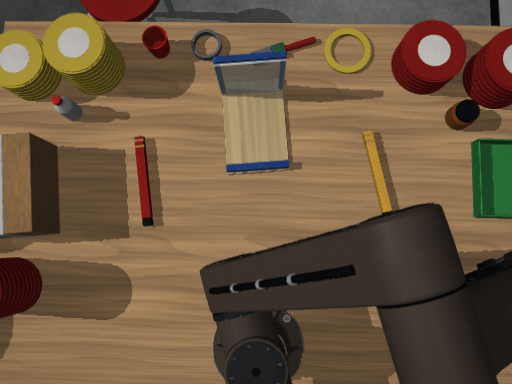

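View pics/side0.png

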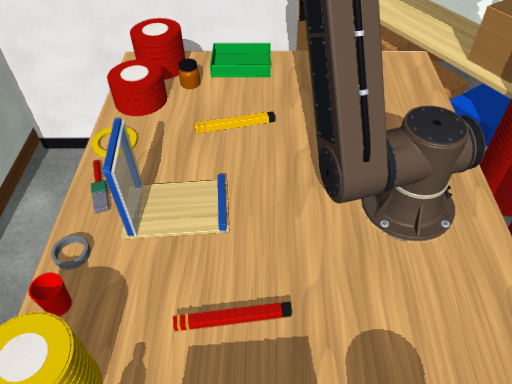

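```bash
cat >> h.py <<'E'
def plan(p,yaw):
    """print shift/spin fractions from the present pose to TCP p with tool x at world yaw (deg)"""
    s=env.sense(); M=rot(s["tool_rot"]).as_matrix()
    d=M.T@(np.array(p)-s["position"])/0.2
    y0=np.degrees(np.arctan2(M[1,0],M[0,0])); sp=(-(yaw-y0)+180)%360-180
    print("t",round(s["time_s"],2),"pos",np.round(s["position"],4),"yaw",round(y0,2),"q6",round(s["q"][5],2),"open",round(s["opening"],4),"F",np.round(s["wrist_force"],1),"-> ",np.round(d,4),round(sp/180,4))
E
python3 -m pendant '[[1,-0.72,-0.35,0],[1,-0.72,-0.35,0],[1,-0.72,-0.35,0],[1,-0.72,-0.35,0],[1,-0.72,-0.35,0],[1,-0.72,-0.35,0]]' 1
python3 -c "
from h import *
plan([.5,-.12,.38],8.1); plan([.5,.07,.38],8.1)"
```

```text
time_s: 1.15
position: [0.3752, -0.36, 0.3116]
tool_rot: [0.001, 0.979, 0.203, 0.001]
wrist_force: [-0.0, -0.0, 0.2]
opening: 0.0951
t 1.15 pos [ 0.3752 -0.36    0.3116] yaw 23.4 q6 0.27 open 0.0951 F [-0.  -0.   0.2] ->  [ 1.0495 -0.8529 -0.3425] 0.085
t 1.15 pos [ 0.3752 -0.36    0.3116] yaw 23.4 q6 0.27 open 0.0951 F [-0.  -0.   0.2] ->  [ 1.4268 -1.7248 -0.3441] 0.085
```

```bash
python3 -m pendant '[[1,-0.95,-0.34,0.085],[1,-0.95,-0.34,0.085],[1,-0.95,-0.34,0.085],[1,-0.95,-0.34,0.085],[1,-0.95,-0.34,0.085],[1,-0.95,-0.34,0.085],[1,-0.95,-0.34,0.085]]' 
python3 -c "
from h import *
plan([.5,.08,.42],8.1); plan([.5,.28,.38],8.1)
c=env.get_calibration('wrist'); print(c['eye'],Rm(c['attitude']).round(2))"
```

```text
time_s: 1.85
position: [0.4846, -0.1032, 0.3806]
tool_rot: [0.001, 0.997, 0.073, 0.002]
wrist_force: [0.1, 0.7, 0.9]
opening: 0.0949
t 1.85 pos [ 0.4846 -0.1032  0.3806] yaw 8.33 q6 1.08 open 0.0949 F [0.1 0.7 0.9] ->  [ 0.2098 -0.8945 -0.1984] 0.0013
t 1.85 pos [ 0.4846 -0.1032  0.3806] yaw 8.33 q6 1.08 open 0.0949 F [0.1 0.7 0.9] ->  [ 3.5380e-01 -1.8844e+00 -2.0000e-04] 0.0013
[ 0.56320997 -0.09105936  0.52568295] [[ 0.14  0.95  0.28]
 [-0.99  0.14  0.04]
 [ 0.   -0.28  0.96]]
```

```bash
python3 -m pendant '[[0.45,-0.55,-0.2,0],[0.45,-0.55,-0.2,0],[0.45,-0.55,-0.2,0],[0.45,-0.55,-0.2,0],[0.45,-0.55,-0.2,0],[0.45,-0.55,-0.2,0]]'
python3 - <<'E'
from h import *
snap("wrist","w1")
for t in ["stand"]:
    print([(np.round(r["location"],4),round(r["confidence"],2)) for r in env.place_of(t,"wrist")])
plan([.5,.28,.3],8.1)
E
```

```text
time_s: 2.45
position: [0.5571, 0.0175, 0.42]
tool_rot: [0.001, 0.997, 0.072, 0.002]
wrist_force: [0.0, -0.1, 0.1]
opening: 0.0949
[(array([0.5159, 0.01  , 0.0013]), 0.79)]
t 2.55 pos [0.5571 0.0173 0.4203] yaw 8.23 q6 1.34 open 0.095 F [ 0.1 -0.6 -0. ] ->  [-0.0965 -1.3421  0.5981] 0.0007
```

View pics/w1.png

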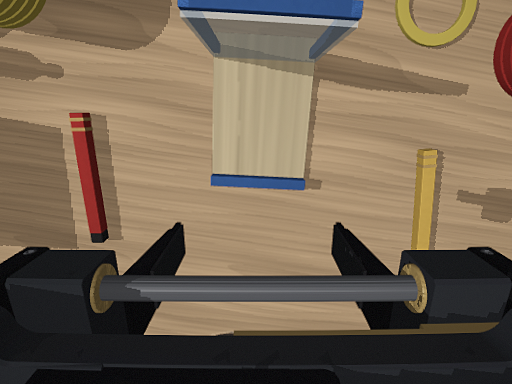

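Run:
```python
from h import *
im=cv2.imread("pics/w1.png")
np.set_printoptions(precision=4,suppress=True)
L,Rr=onz("wrist",[[211,175],[305,178.5]],.034); print("stop inner",L,Rr,np.linalg.norm(L-Rr),(L+Rr)/2,np.degrees(np.arctan2((Rr-L)[0],-(Rr-L)[1])))
L,Rr=onz("wrist",[[181,11],[360,18]],.25); print("panel top",L,Rr,np.linalg.norm(L-Rr),(L+Rr)/2,np.degrees(np.arctan2((Rr-L)[0],-(Rr-L)[1])))
P=onz("wrist",[[70,114],[90,113],[90,235],[106,234]],.026); print("pole",P,(P[0]+P[1])/2,(P[2]+P[3])/2)
plan([.503,.341,.2],8.1)
b=cv2.resize(im[100:260,40:340],None,fx=2.6,fy=2.6,interpolation=cv2.INTER_CUBIC); cv2.imwrite("pics/w1c.png",b)
```

```text
stop inner [0.5069 0.0986 0.034 ] [ 0.5255 -0.0774  0.034 ] 0.17706505363256236 [0.5162 0.0106 0.034 ] 6.016348830431603
panel top [0.7175 0.116  0.25  ] [ 0.7368 -0.0577  0.25  ] 0.17475400069919114 [0.7272 0.0291 0.25  ] 6.34075127273702
pole [[0.5819 0.3666 0.026 ]
 [0.5886 0.3296 0.026 ]
 [0.3448 0.3337 0.026 ]
 [0.352  0.3006 0.026 ]] [0.5853 0.3481 0.026 ] [0.3484 0.3172 0.026 ]
t 2.55 pos [0.5571 0.0173 0.4203] yaw 8.23 q6 1.34 open 0.095 F [ 0.1 -0.6 -0. ] ->  [-0.0397 -1.643   1.0975] 0.0007
```

View pics/w1c.png

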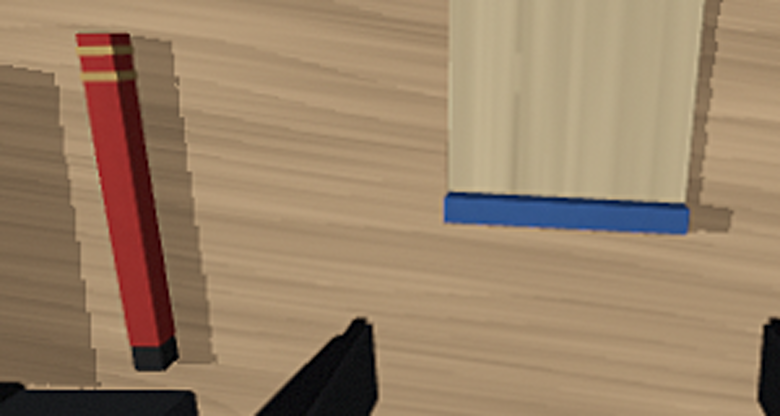

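```bash
python3 -m pendant '[[-0.02,-0.85,0.3,0],[-0.02,-0.85,0.3,0],[-0.02,-0.85,0.3,0],[-0.02,-0.85,0.3,0],[-0.02,-0.85,0.3,0]]' 
python3 -c "
from h import *
plan([.5015,.341,.16],8)"
```

```text
time_s: 3.05
position: [0.5279, 0.1865, 0.3585]
tool_rot: [0.001, 0.997, 0.073, 0.001]
wrist_force: [0.9, -0.6, 0.4]
opening: 0.0949
t 3.05 pos [0.5279 0.1865 0.3585] yaw 8.35 q6 1.65 open 0.0949 F [ 0.9 -0.6  0.4] ->  [-0.0193 -0.7859  0.9908] 0.0019
```

```bash
python3 -m pendant '[[-0.02,-0.79,0.98,0.002],[-0.02,-0.79,0.98,0.002],[-0.02,-0.79,0.98,0.002],[-0.02,-0.79,0.98,0.002],[-0.02,-0.79,0.98,0.002],[-0.02,-0.79,0.98,0.002],[-0.02,-0.79,0.98,0.002]]'
python3 - <<'E'
from h import *
np.set_printoptions(precision=4,suppress=True)
snap("wrist","w2")
print(env.place_of("red_pole","wrist"))
s=env.silhouettes("red_pole","wrist")
if s:
    m=s[0]["region"].astype(np.uint8); box=cv2.boxPoints(cv2.minAreaRect(cv2.findNonZero(m))); print(box,onz("wrist",box,.026))
plan([.5015,.341,.028],8)
f=np.array([.3275,.317,.026]);u=np.array([np.cos(np.radians(8)),np.sin(np.radians(8)),0])
print(proj("wrist",[f,f+.175*u,f+.26*u]))
E
```

```text
time_s: 3.75
position: [0.5017, 0.3409, 0.1618]
tool_rot: [0.001, 0.998, 0.07, -0.0]
wrist_force: [1.4, -0.5, -0.3]
opening: 0.0948
[{'location': [0.327, 0.3202, 0.0127], 'confidence': 0.97}]
[[238. 102.]
 [267. 102.]
 [267. 331.]
 [238. 331.]] [[0.5859 0.3711 0.026 ]
 [0.5896 0.3443 0.026 ]
 [0.3326 0.3063 0.026 ]
 [0.3279 0.3405 0.026 ]]
t 3.9 pos [0.5025 0.3406 0.164 ] yaw 7.89 q6 1.92 open 0.095 F [ 0.5  0.  -0.5] ->  [-0.0071 -0.0036  0.6799] -0.0006
[[257.508  333.44  ]
 [257.1044 192.8362]
 [256.8615 105.7735]]
```

View pics/w2.png

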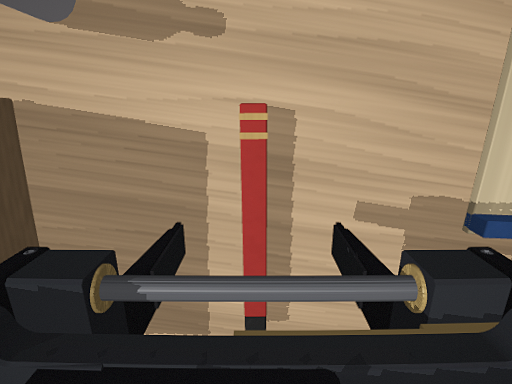

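```bash
python3 -m pendant '[[0,-0.01,0.2,0],[0,-0.01,0.4,0],[0,-0.01,0.55,0],[0,-0.01,0.67,0],[0,-0.01,0.675,0],[0,-0.01,0.675,0]]' 
python3 -m pendant '[[0,0,0,0],[0,0,0,0],[0,0,0,0],[0,0,0,0],[0,0,0,0],[0,0,0,0],[0,0,0,0],[0,0,0,0]]' 0
python3 -m pendant '[[0,0,-0.1,0],[0,0,-0.3,0],[0,0,-0.6,0],[0,0,-0.9,0],[0,0,-1,0],[0,0,-1,0]]'
python3 - <<'E'
from h import *
plan([.5,.25,.4],5.8)
snap("side","side1")
E
```

```text
time_s: 4.5
position: [0.5037, 0.342, 0.0303]
tool_rot: [0.0, 0.998, 0.068, 0.002]
wrist_force: [-0.6, 0.0, -0.2]
opening: 0.0952
time_s: 5.3
position: [0.5037, 0.342, 0.0303]
tool_rot: [0.0, 0.998, 0.068, 0.002]
wrist_force: [0.9, -0.4, 0.6]
opening: 0.0367
time_s: 5.9
position: [0.5041, 0.343, 0.236]
tool_rot: [-0.001, 0.998, 0.068, 0.007]
wrist_force: [0.5, 0.6, -0.5]
opening: 0.0005
t 5.9 pos [0.5041 0.343  0.236 ] yaw 7.85 q6 1.93 open 0.0005 F [ 0.5  0.6 -0.5] ->  [-0.0728  0.4562 -0.8219] 0.0114
```

View pics/side1.png

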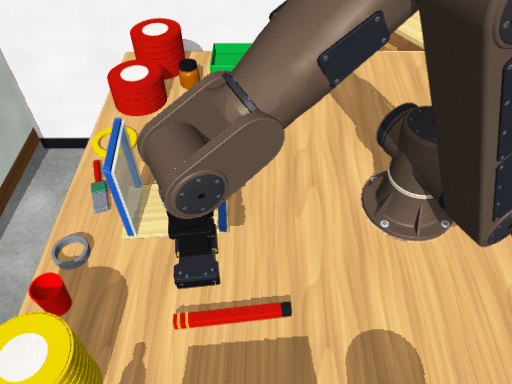

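Fingers had not finished closing; the pole is still lying where it was. Retry with a longer close.

```bash
python3 -m pendant '[[0,0,0,0],[0,0,0,0],[0,0,0,0],[0,0,0,0],[0,0,0,0],[0,0,0,0],[0,0,0.2,0],[0,0,0.4,0],[0,0,0.5,0]]' 0.7
python3 -c "
from h import *
plan([.502,.342,.029],8)"
```

```text
time_s: 6.85
position: [0.5032, 0.3421, 0.1299]
tool_rot: [0.0, 0.998, 0.068, 0.003]
wrist_force: [-0.4, -0.1, 0.0]
opening: 0.0647
t 6.85 pos [0.5032 0.3421 0.1299] yaw 7.84 q6 1.93 open 0.0647 F [-0.4 -0.1  0. ] ->  [-0.0092 -0.0007  0.5047] -0.0009
```

```bash
python3 -m pendant '[[-0.01,0,0.2,0],[-0.01,0,0.4,0],[-0.01,0,0.48,0],[-0.01,0,0.5,0],[-0.01,0,0.5,0]]' 
python3 -m pendant '[[0,0,0,0],[0,0,0,0],[0,0,0,0],[0,0,0,0],[0,0,0,0],[0,0,0,0],[0,0,0,0],[0,0,0,0],[0,0,0,0]]' 0
python3 -c "
from h import *
plan([.5,.25,.4],5.8)"
```

```text
time_s: 7.35
position: [0.5019, 0.3419, 0.0298]
tool_rot: [0.0, 0.998, 0.068, 0.003]
wrist_force: [0.3, -0.1, 1.1]
opening: 0.0665
time_s: 8.25
position: [0.502, 0.3419, 0.03]
tool_rot: [0.0, 0.998, 0.068, 0.003]
wrist_force: [-0.4, -1.1, 4.8]
opening: 0.0259
t 8.25 pos [0.502  0.3419 0.03  ] yaw 7.83 q6 1.93 open 0.0259 F [-0.4 -1.1  4.8] ->  [-0.0613  0.4552 -1.8502] 0.0113
```

Gripped (25.9 mm). Lift.

```bash
python3 -m pendant '[[0,0,0,0],[0,0,-0.05,0],[0,0,-0.15,0],[0,0,-0.3,0],[0,0,-0.5,0],[0,0,-0.7,0],[0,0,-0.9,0],[0,0,-1,0],[0,0,-1,0]]'
python3 - <<'E'
from h import *
plan([.5,.2,.4],5.8)
snap("side","side2")
E
```

```text
time_s: 9.15
position: [0.5014, 0.3423, 0.2334]
tool_rot: [-0.001, 0.998, 0.068, 0.006]
wrist_force: [0.1, -0.4, -0.8]
opening: 0.0258
t 9.15 pos [0.5014 0.3423 0.2334] yaw 7.84 q6 1.93 open 0.0258 F [ 0.1 -0.4 -0.8] ->  [-0.0947  0.7029 -0.835 ] 0.0114
```

View pics/side2.png

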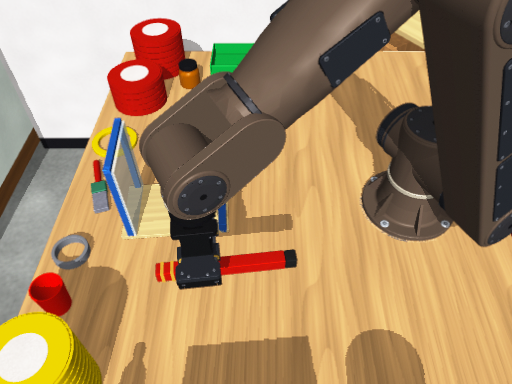

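```bash
cat >> h.py <<'E'
O=np.array([.516,.0105]); YAW=5.8
def W(x,y,z):
    c,s=np.cos(np.radians(YAW)),np.sin(np.radians(YAW))
    return [O[0]+c*x-s*y,O[1]+s*x+c*y,z]
def S(p):
    c,s=np.cos(np.radians(YAW)),np.sin(np.radians(YAW)); d=np.array(p)[:2]-O
    return np.array([c*d[0]+s*d[1],-s*d[0]+c*d[1],p[2]])
E
python3 -m pendant '[[0,0,-0.2,0],[0,0.1,-0.4,0],[0,0.3,-0.5,0.005],[0,0.6,-0.5,0.011],[0,0.9,-0.5,0.011],[0,1,-0.5,0.011],[0,1,-0.5,0.011]]'
python3 -c "
from h import *
plan(W(.16,0,.335),YAW)"
```

```text
time_s: 9.9
position: [0.5274, 0.1398, 0.3294]
tool_rot: [0.0, 0.999, 0.049, 0.003]
wrist_force: [0.2, 0.9, -1.9]
opening: 0.0259
t 9.9 pos [0.5274 0.1398 0.3294] yaw 5.63 q6 1.61 open 0.0259 F [ 0.2  0.9 -1.9] ->  [ 0.6798  0.6353 -0.024 ] -0.001
```

```bash
python3 -m pendant '[[0.15,0.2,0,0],[0.3,0.4,0,0],[0.5,0.6,0,0],[0.66,0.635,0,0],[0.68,0.635,0,0],[0.68,0.635,0,0]]'
python3 - <<'E'
from h import *
plan(W(.16,0,.2386),YAW); print(S(env.sense()["position"]))
a=snap("wrist","w3");b=env.capture("side"); cv2.imwrite("pics/w3b.png",cv2.resize(np.hstack([a,b])[:,:,::-1],(800,300)))
E
```

```text
time_s: 10.5
position: [0.6755, 0.0271, 0.3274]
tool_rot: [-0.0, 0.999, 0.049, 0.001]
wrist_force: [-0.3, 0.5, -1.0]
opening: 0.0258
t 10.5 pos [0.6755 0.0271 0.3274] yaw 5.61 q6 1.41 open 0.0258 F [-0.3  0.5 -1. ] ->  [-0.0026  0.0019  0.444 ] -0.001
[0.1603886  0.00035264 0.32740727]
```

View pics/w3b.png

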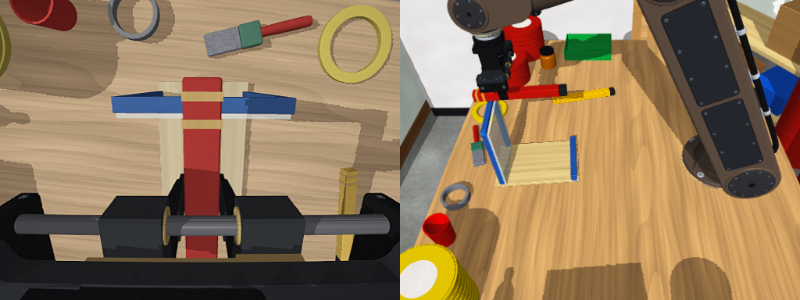

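The pole is level and centred over the panel's top bar. The head reaches about 35 mm past the front edge (wrist view rows 80–130). Now press down to tilt it in the grip.

```bash
python3 -m pendant '[[0,0,0.1,0],[0,0,0.18,0],[0,0,0.22,0],[0,0,0.25,0],[0,0,0.27,0],[0,0,0.29,0],[0,0,0.31,0]]'
python3 -c "
from h import *
plan(W(.16,0,.236),YAW)"
```

```text
time_s: 11.3
position: [0.6746, 0.0278, 0.2678]
tool_rot: [0.0, 0.999, 0.05, 0.002]
wrist_force: [-4.4, 0.8, 5.1]
opening: 0.0262
t 11.3 pos [0.6746 0.0278 0.2678] yaw 5.68 q6 1.41 open 0.0262 F [-4.4  0.8  5.1] ->  [0.0016 0.0058 0.159 ] -0.0007
```

```bash
python3 -m pendant '[[0,0,0.025,0],[0,0,0.05,0],[0,0,0.075,0],[0,0,0.1,0],[0,0,0.125,0],[0,0,0.15,0],[0,0,0.16,0],[0,0,0.165,0]]'
python3 - <<'E'
from h import *
plan(W(.14,0,.28),YAW); print(S(env.sense()["position"]))
b=snap("side","s4")
s=env.silhouettes("red_pole","side")
print([x["confidence"] for x in s])
if s:
    m=s[0]["region"].astype(np.uint8); print(cv2.boxPoints(cv2.minAreaRect(cv2.findNonZero(m))))
cv2.imwrite("pics/s4c.png",cv2.resize(b[80:280,60:340,::-1],(784,560),interpolation=cv2.INTER_CUBIC))
E
```

```text
time_s: 12.1
position: [0.6747, 0.0277, 0.2345]
tool_rot: [0.0, 0.999, 0.05, 0.002]
wrist_force: [-2.2, -0.9, 5.0]
opening: 0.0259
t 12.1 pos [0.6747 0.0277 0.2345] yaw 5.68 q6 1.41 open 0.0259 F [-2.2 -0.9  5. ] ->  [-0.0971  0.0056 -0.228 ] -0.0007
[0.1596037  0.00106528 0.23447541]
[0.96]
[[101.600006 139.80002 ]
 [108.80002  125.40002 ]
 [207.20001  174.6     ]
 [200.       189.      ]]
```

View pics/s4c.png

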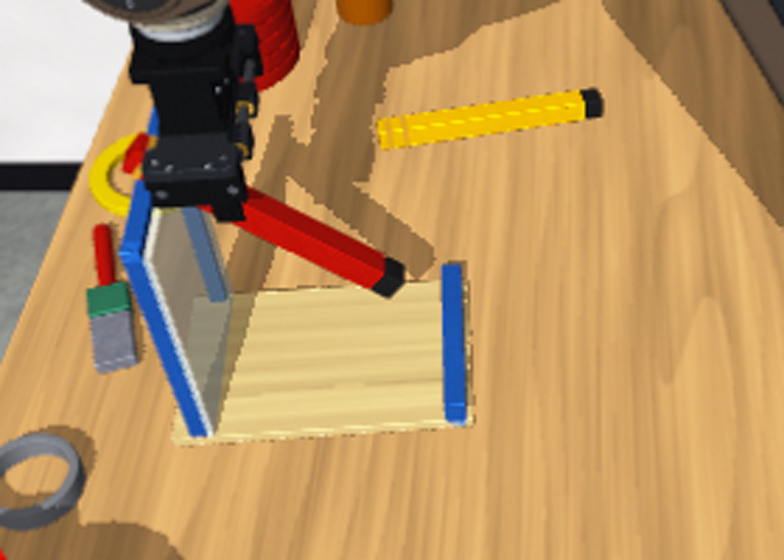

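Run:
```python
from h import *
def ony(cam,px,y):
    e,d=ray(cam,px); n=np.array([-np.sin(np.radians(YAW)),np.cos(np.radians(YAW)),0]); o=np.array(W(0,y,0))
    t=((o-e)@n)/(d@n); return [S(p) for p in e+d*t[:,None]]
# near side face (y=+13): foot end corners top, bottom ; a point on lower edge near gripper
px=np.array([[403,277],[387,297],[374,286],[243,218],[260,190],[384,257]])/2.8+[60,80]
P=np.array(ony("side",px,.013)); print(P.round(4))
d=P[2]-P[3]; print("tilt lower edge",np.degrees(np.arctan2(-d[2],-d[0])))
d=P[5]-P[4]; print("tilt upper edge",np.degrees(np.arctan2(-d[2],-d[0])))
print(S(env.sense()["position"]))
```

```text
[[0.0251 0.013  0.123 ]
 [0.0421 0.013  0.0987]
 [0.052  0.013  0.1142]
 [0.15   0.013  0.2071]
 [0.1303 0.013  0.2367]
 [0.039  0.013  0.1497]]
tilt lower edge 43.44828115936029
tilt upper edge 43.587077737175925
[0.1595658  0.0011127  0.23455747]
```

Run:
```python
from h import *
pts={"stopL inner top":(0,.09,.034),"stopR inner top":(0,-.09,.034),"stopL outer top":(-.02,.09,.034),"panel L top":(.21,.09,.25),"panel L bottom":(.21,.09,.012),"yfoot":None}
P=[W(*v) for v in pts.values() if v]
print([(k,tuple(q)) for k,q in zip(pts,((proj("side",P)-[60,80])*2.8).round(0))])
t=S(env.sense()["position"]); th=np.radians(43.5)
for s,o in((0,-13),(0,13),(22,-13)):
  for y in(.013,-.013):
    p=t+[0,y,-.014]+np.array([-(.176-s/1e3)*np.cos(th)-o/1e3*np.sin(th),0,-(.176-s/1e3)*np.sin(th)+(o-2.5)/1e3*np.cos(th)])
    print(s,o,y,((proj("side",[W(*p)])-[60,80])*2.8).round(0))
```

```text
[('stopL inner top', (np.float64(442.0), np.float64(405.0))), ('stopR inner top', (np.float64(437.0), np.float64(263.0))), ('stopL outer top', (np.float64(464.0), np.float64(403.0))), ('panel L top', (np.float64(145.0), np.float64(252.0))), ('panel L bottom', (np.float64(213.0), np.float64(437.0)))]
0 -13 0.013 [[390. 306.]]
0 -13 -0.013 [[390. 285.]]
0 13 0.013 [[407. 290.]]
0 13 -0.013 [[407. 269.]]
22 -13 0.013 [[370. 296.]]
22 -13 -0.013 [[370. 275.]]
```

```bash
python3 -m pendant '[[0,0,0.015,0],[0,0,0.03,0],[0,0,0.04,0],[0,0,0.045,0],[-0.03,0,0.04,0],[-0.07,0,0.03,0],[-0.11,0.005,0.03,0],[-0.12,0.005,0.03,0],[-0.12,0.005,0.03,0]]'
python3 - <<'E'
from h import *
plan(W(.136,0,.17),YAW); print(S(env.sense()["position"]))
b=snap("side","s5")
cv2.imwrite("pics/s5c.png",cv2.resize(b[100:240,80:276,::-1],(784,560),interpolation=cv2.INTER_CUBIC))
E
```

```text
time_s: 13.1
position: [0.6505, 0.0243, 0.2287]
tool_rot: [0.0, 0.999, 0.049, 0.002]
wrist_force: [-0.4, -0.0, -1.1]
opening: 0.0259
t 13.1 pos [0.6505 0.0243 0.2287] yaw 5.67 q6 1.41 open 0.0259 F [-0.4 -0.  -1.1] ->  [0.0029 0.0004 0.2935] -0.0007
[1.35197080e-01 9.12419012e-05 2.28701991e-01]
```

View pics/s5c.png

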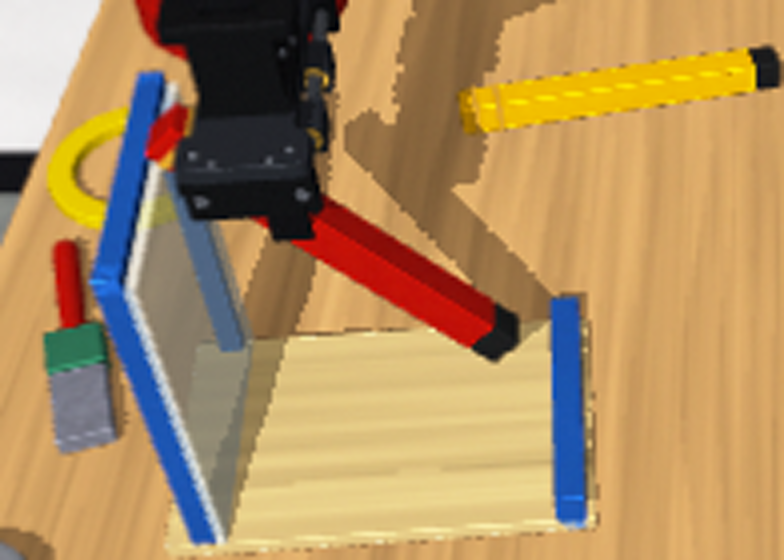

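```bash
cat >> h.py <<'E'
def ony(cam,px,y):
    e,d=ray(cam,px); n=np.array([-np.sin(np.radians(YAW)),np.cos(np.radians(YAW)),0]); o=np.array(W(0,y,0))
    t=((o-e)@n)/(d@n); return np.array([S(p) for p in e+d*t[:,None]])
E
python3 - <<'E'
from h import *
px=np.array([[513,336],[493,360],[474,348],[316,262]])/4+[80,100]
P=ony("side",px,.013); print((P-S(env.sense()["position"])).round(4))
d=P[2]-P[3]; print(np.degrees(np.arctan2(-d[2],-d[0])))
E
```

```text
[[-0.1193  0.0129 -0.125 ]
 [-0.1045  0.0129 -0.1459]
 [-0.0938  0.0129 -0.1335]
 [-0.0091  0.0129 -0.0489]]
44.96951225180643
```

```bash
python3 -m pendant '[[0,0,0.1,0],[0,0,0.18,0],[0,0,0.23,0],[0,0,0.26,0],[0,0,0.27,0],[0,0,0.285,0]]'
python3 -m pendant '[[0,0,0.01,0],[0,0,0.02,0],[0,0,0.03,0],[0,0,0.04,0]]'
python3 -c "
from h import *
print(S(env.sense()['position']),env.sense()['wrist_force'])"
```

```text
time_s: 13.75
position: [0.6514, 0.0243, 0.1721]
tool_rot: [0.0, 0.999, 0.049, 0.002]
wrist_force: [0.0, -0.0, -0.9]
opening: 0.0259
time_s: 14.15
position: [0.6515, 0.0243, 0.1641]
tool_rot: [0.0, 0.999, 0.049, 0.003]
wrist_force: [0.7, -0.3, -0.7]
opening: 0.0256
[1.36173630e-01 3.23386341e-05 1.64060647e-01] [ 0.71764984 -0.34340608 -0.7167831 ]
```

```bash
python3 -m pendant '[[0,0,0.01,0],[0,0,0.02,0],[0,0,0.025,0]]'
python3 -m pendant '[[0,0,0.01,0],[0,0,0.02,0],[0,0,0.025,0]]'
```

```text
time_s: 14.45
position: [0.6521, 0.0243, 0.1605]
tool_rot: [0.0, 0.999, 0.049, 0.004]
wrist_force: [-2.5, 0.3, 16.1]
opening: 0.0258
time_s: 14.75
position: [0.6527, 0.0243, 0.1597]
tool_rot: [0.0, 0.999, 0.049, 0.006]
wrist_force: [-12.5, 1.1, 40.8]
opening: 0.0257
```

```bash
python3 -m pendant '[[0,0,-0.002,0],[0,0,-0.004,0],[0,0,-0.006,0]]'
python3 - <<'E'
from h import *
s=env.sense(); print(S(s["position"]),s["wrist_force"],s["moment"])
b=snap("side","s6"); w=snap("wrist","w6")
b=cv2.resize(b[110:250,80:240],(560,490),interpolation=cv2.INTER_CUBIC); w=cv2.resize(w[:250,150:370],(240,272))
w=cv2.copyMakeBorder(w,0,490-272,0,0,0)
cv2.imwrite("pics/c6.png",np.hstack([b,w])[:,:,::-1])
E
```

```text
time_s: 15.05
position: [0.6525, 0.0243, 0.1608]
tool_rot: [0.0, 0.999, 0.049, 0.005]
wrist_force: [-5.2, -0.5, 1.7]
opening: 0.0257
[ 1.37170220e-01 -1.63550750e-05  1.60750581e-01] [-5.20604923 -0.51726512  1.72816562] [ 0.02441431  0.4455672  -0.04896901]
```

View pics/c6.png

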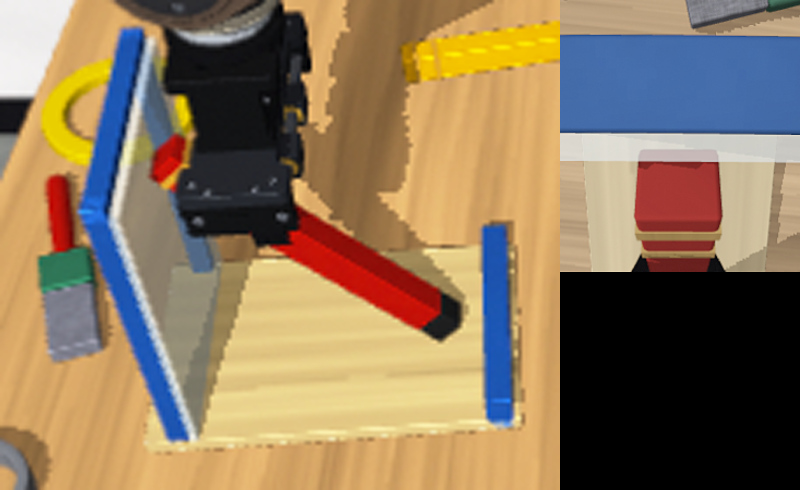

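Run:
```python
from h import *
px=np.array([[461,313],[438,340],[420,328],[272,245],[486,300]])/3.5+[80,110]
P=ony("side",px,.013); print(P.round(4)); d=P[2]-P[3]; print(np.degrees(np.arctan2(-d[2],-d[0])))
print(proj("side",[W(0,.013,.034),W(0,.013,.012)])*3.5-np.array([80,110])*3.5)
# predicted foot corners if bottom corner on floor
for th in (43,45,47,49):
  t=np.radians(th); 
  for x in(.017,.027,.037):
    print(th,x,(proj("side",[W(x,.013,.012),W(x-.026*np.sin(t),.013,.012+.026*np.cos(t))])*3.5-np.array([80,110])*3.5).round(0).tolist())
```

```text
[[ 0.0129  0.013   0.044 ]
 [ 0.033   0.013   0.0149]
 [ 0.0451  0.013   0.0304]
 [ 0.1383  0.013   0.1309]
 [-0.0069  0.013   0.0565]]
47.15885276704883
[[479.21598591 320.46101329]
 [481.55224111 339.23914879]]
43 0.017 [[459.0, 341.0], [481.0, 323.0]]
43 0.027 [[446.0, 342.0], [467.0, 324.0]]
43 0.037 [[433.0, 343.0], [454.0, 325.0]]
45 0.017 [[459.0, 341.0], [481.0, 323.0]]
45 0.027 [[446.0, 342.0], [468.0, 324.0]]
45 0.037 [[433.0, 343.0], [455.0, 325.0]]
47 0.017 [[459.0, 341.0], [482.0, 324.0]]
47 0.027 [[446.0, 342.0], [469.0, 325.0]]
47 0.037 [[433.0, 343.0], [456.0, 326.0]]
49 0.017 [[459.0, 341.0], [483.0, 324.0]]
49 0.027 [[446.0, 342.0], [470.0, 325.0]]
49 0.037 [[433.0, 343.0], [457.0, 326.0]]
```

```bash
python3 -m pendant '[[-0.005,0,-0.02,0],[-0.03,0,-0.02,0],[-0.05,0,-0.02,0],[-0.065,0,-0.02,0],[-0.072,0,-0.02,0],[-0.072,0,-0.02,0]]'
python3 -m pendant '[[0,0,0.01,0],[0,0,0.015,0],[0,0,0.02,0],[0,0,0.02,0]]'
python3 -c "
from h import *
print(S(env.sense()['position']),env.sense()['wrist_force'])"
```

```text
time_s: 15.75
position: [0.638, 0.0229, 0.1645]
tool_rot: [0.0, 0.999, 0.049, 0.005]
wrist_force: [0.3, -0.2, -1.2]
opening: 0.0257
time_s: 16.15
position: [0.6381, 0.0229, 0.1605]
tool_rot: [0.0, 0.999, 0.049, 0.005]
wrist_force: [-0.7, 1.0, -0.1]
opening: 0.0259
[ 1.22748934e-01 -2.00790939e-05  1.60464476e-01] [-0.65423231  1.00458182 -0.06059804]
```

```bash
python3 -m pendant '[[-0.005,0,0,0],[-0.01,0,0,0],[-0.015,0,0,0],[-0.015,0,0,0]]'
python3 -m pendant '[[-0.005,0,0.002,0],[-0.01,0,0.004,0],[-0.01,0,0.004,0]]'
```

```text
time_s: 16.55
position: [0.6362, 0.0226, 0.1612]
tool_rot: [0.0, 0.999, 0.049, 0.007]
wrist_force: [5.6, 1.1, 1.1]
opening: 0.026
time_s: 16.85
position: [0.6356, 0.0225, 0.1615]
tool_rot: [0.0, 0.999, 0.049, 0.009]
wrist_force: [7.7, 1.1, 3.7]
opening: 0.0255
```

```bash
python3 -m pendant '[[0.006,0,0.006,0],[0.012,0,0.012,0],[0.018,0,0.018,0],[0.024,0,0.022,0],[0.029,0,0.026,0],[0.029,0,0.026,0]]'
python3 -c "
from h import *
print(S(env.sense()['position']),env.sense()['wrist_force'],env.sense()['moment'])"
```

```text
time_s: 17.45
position: [0.6416, 0.0231, 0.1566]
tool_rot: [0.0, 0.999, 0.049, 0.009]
wrist_force: [2.7, 1.1, 5.9]
opening: 0.0258
[ 1.26230237e-01 -1.41717991e-04  1.56576137e-01] [2.68160739 1.05146627 5.90293243] [ 0.27529542 -0.02263422  0.00071608]
```

Forces are moderate: the foot is supported by the floor and stop while the pole turns. Continue along the arc.

```bash
python3 -m pendant '[[0.006,0,0.006,0],[0.012,0,0.011,0],[0.018,0,0.016,0],[0.018,0,0.016,0]]'
python3 -m pendant '[[0.005,0,0.005,0],[0.01,0,0.009,0],[0.01,0,0.009,0]]'
python3 -c "
from h import *
print(S(env.sense()['position']),env.sense()['wrist_force'],env.sense()['moment'])"
```

```text
time_s: 17.85
position: [0.6453, 0.0235, 0.1535]
tool_rot: [0.0, 0.999, 0.049, 0.009]
wrist_force: [1.8, 1.0, 4.3]
opening: 0.0259
time_s: 18.15
position: [0.6473, 0.0237, 0.1517]
tool_rot: [0.0, 0.999, 0.049, 0.009]
wrist_force: [2.5, 1.1, 4.4]
opening: 0.026
[ 0.13199457 -0.00015182  0.15174087] [2.47448268 1.11798173 4.36687249] [ 0.16468162  0.07979311 -0.04631149]
```

```bash
python3 -m pendant '[[0.005,0,0.005,0],[0.01,0,0.009,0],[0.01,0,0.009,0]]'
python3 -m pendant '[[0.005,0,0.005,0],[0.01,0,0.009,0],[0.01,0,0.009,0]]'
python3 - <<'E'
from h import *
print(S(env.sense()['position']),env.sense()['wrist_force'],env.sense()['moment'])
snap("side","s7")
m=env.silhouettes("red_pole","side")[0]["region"].astype(np.uint8)
print(cv2.boxPoints(cv2.minAreaRect(cv2.findNonZero(m))))
E
```

```text
time_s: 18.45
position: [0.6488, 0.0238, 0.1503]
tool_rot: [0.0, 0.999, 0.049, 0.009]
wrist_force: [-2.8, -0.0, 10.0]
opening: 0.0261
time_s: 18.75
position: [0.649, 0.0239, 0.15]
tool_rot: [0.001, 0.999, 0.049, 0.007]
wrist_force: [-13.4, -0.6, 23.6]
opening: 0.0255
[ 1.33712393e-01 -1.18695759e-04  1.49969190e-01] [-13.39718771  -0.64405013  23.57828308] [-0.12847657  2.40499121 -0.12308698]
[[122.81177 164.44707]
 [129.13126 151.60426]
 [218.6347  195.64565]
 [212.31522 208.48845]]
```

```bash
python3 -m pendant '[[-0.001,0,-0.002,0],[-0.001,0,-0.003,0],[-0.001,0,-0.003,0]]'
python3 -m pendant '[[0,0,0,0],[0,0,0,0],[0,0,0,0],[0,0,0,0],[0,0,0,0],[0,0,0,0]]' 0.5
python3 -m pendant '[[0,0,-0.03,0],[0,0,-0.1,0],[0,0,-0.25,0],[0,0,-0.5,0],[0,0,-0.75,0],[0,0,-0.9,0],[0,0,-0.9,0]]'
python3 -m pendant '[[-0.3,0,0,0],[-0.6,0,0,0],[-0.9,0,0,0],[-1,0,0,0],[-1,0,0,0]]'
python3 - <<'E'
from h import *
b=snap("side","s8"); w=snap("top","t8"); env.capture("wrist"); 
b=cv2.resize(b[110:250,80:240],(560,490),interpolation=cv2.INTER_CUBIC); w=cv2.resize(w[30:190,200:300],(240,384))
w=cv2.copyMakeBorder(w,0,490-384,0,0,0)
cv2.imwrite("pics/c8.png",np.hstack([b,w])[:,:,::-1])
print(env.place_of("red_pole","side"),env.sense()["wrist_force"],[S(r["location"]) for c in("side","top") for r in env.place_of("red_pole",c)])
E
```

```text
time_s: 19.15
position: [0.6484, 0.0238, 0.15]
tool_rot: [0.001, 0.999, 0.049, 0.006]
wrist_force: [-1.5, 0.0, 3.4]
opening: 0.0255
time_s: 19.75
position: [0.6484, 0.0238, 0.15]
tool_rot: [0.001, 0.999, 0.049, 0.006]
wrist_force: [0.3, -0.3, -0.4]
opening: 0.0474
time_s: 20.45
position: [0.647, 0.0239, 0.3365]
tool_rot: [0.001, 0.999, 0.049, 0.011]
wrist_force: [0.1, -0.2, 0.0]
opening: 0.0476
time_s: 20.95
position: [0.4428, 0.0044, 0.3325]
tool_rot: [0.001, 0.999, 0.049, 0.01]
wrist_force: [0.6, -0.1, 0.0]
opening: 0.0479
[{'location': [0.5214, 0.0143, 0.0218], 'confidence': 0.9}] [0.08633935 0.75458551 0.77905184] [array([0.00575637, 0.00323484, 0.0218    ])]
```

View pics/c8.png

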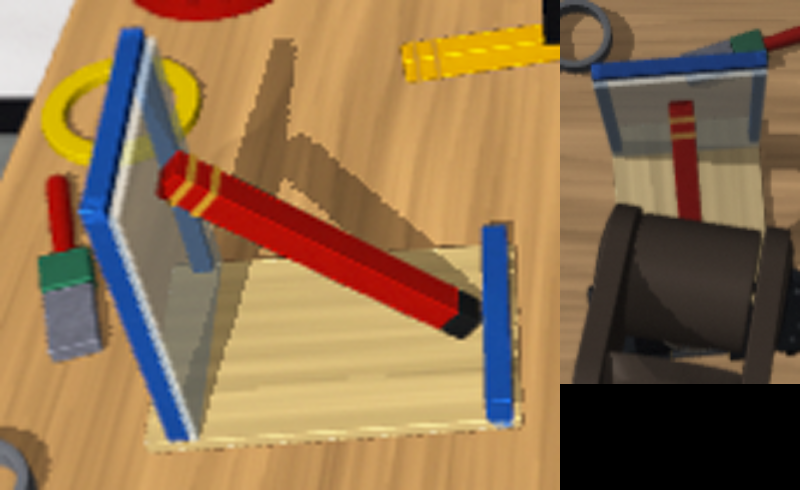

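```bash
python3 -m pendant '[[0,0,-0.1,0],[0,0,-0.1,0],[0,0,-0.1,0]]'
python3 - <<'E'
from h import *
p=cv2.imread("pics/s8.png").astype(int); n=snap("side","s9")[:,:,::-1].astype(int)
print("changed px near pole",(abs(p-n)[140:215,115:228].max(2)>40).sum(), [S(r["location"]).round(4) for r in env.place_of("yellow_pole","side")],[np.round(r["location"],4) for r in env.place_of("yellow_pole","side")])
env.sign_off()
E
```

```text
time_s: 21.55
position: [0.4489, 0.0042, 0.3514]
tool_rot: [0.001, 0.999, 0.05, 0.01]
wrist_force: [0.3, -0.8, -0.2]
opening: 0.0475
changed px near pole 0 [array([-0.1941, -0.3613,  0.0166])] [array([ 0.3594, -0.3686,  0.0166])]
the job is handed in; nothing more can be done
```

The red pole is standing in the stand by itself, foot on the floor against the blue stop and head leaning on the clear panel at mid-width. I handed the job in at about 21.6 s.

**How it was done:** The moves allow no tilting of the tool. So I gripped the pole level about 176 mm from the foot and pressed its head down on the panel's top edge, which turned it to about 47° in the grip. I then set the foot on the floor, slid it to the stop and lowered the head in an arc until it touched the panel. I eased the forces to about 3 N and released.

**Two things that did not go right first time:**
- **First grasp:** I lifted before the fingers had closed, so the pole stayed where it was and I gripped it again.
- **First touchdown:** the foot landed about 14 mm short of the stop with the head already against the panel. The wrist force reached about 41 N before I backed off and corrected it.

**Last checks:**
- **Foot:** it was found at stand x 6 mm, y 3 mm and z 22 mm, where about 9, 0 and 22 mm were expected. That is within the finder's error.
- **Pole at rest:** the side view around it did not change between the two pictures taken after release.
- **Gripper:** it was clear, with the wrist force near zero.
- **Yellow pole:** it was found within about 2 mm of its first position in plan, which is within the finder's error. Its height read 5 mm higher than at first, but nothing came near it.
- **Not confirmed:** the top camera did not find the red pole in the last check, because the arm hid its foot. The part it could see ran straight up the panel, well between the posts.

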